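# Index a screw and stand ready with the power screwdriver

### The arm

A 7-joint arm with a two-finger parallel gripper is mounted at the origin on the work surface. World frame = base frame: x ahead of the robot, y to its left, z up, the work surface at z = 0. Lengths are in m, angles in rad, forces in N, time in s.
With the tool pointing down it reaches from about 0.425 to 0.875 m from the base axis. Payload 8.4 kg.
Tool frame: the origin (TCP) lies between the finger pads, 19 mm behind the fingertips; this is the grasp point; z points along the fingers, y is the line along which they close (so a half turn about z gives the same grasp; the last joint's range is limited). The gripper opens to 87 mm and grips with 3 to 60 N. Pads are 19 mm wide; open, the fingers measure 117 mm over their backs; the gripper's body (75 mm by 190 mm) begins 51 mm behind the grasp point.
Start: joints at [1.191, 0.333, 0.04, 1.465, -0.013, 1.343, -0.059], TCP at [0.18, -0.625, 0.241] pointing down, gripper open.
Joint ranges: [-2.58, 2.58], [-0.38, 2.09], [-1.3, 1.39], [0.25, 2.4], [-1.5, 4.64], [0.08, 2.09], [-2.65, 2.65]. Speed limits (rad/s): [2.22, 2.22, 2.79, 2.79, 3.14, 3.14, 3.14].

### API

Orientations are given as a unit quaternion [w, x, y, z].
In Python, from station import env, ik, optics, close_job gives the robot as it stands. Calls block until the motion is done:
- env.move_ptp(position, orientation): joint-space move of the TCP to a pose.
- env.servo_line(position, orientation=None, max_speed=0.15): straight line of the TCP; orientation=None keeps the orientation; max_speed is the mean speed in m/s.
- env.move_joints(angles): joint-space move.
- env.grip(opening, effort=None): finger opening in m; effort is the grip in N (None keeps the last); returns when the fingers have stopped.
- env.sleep(seconds).
- ik(position, orientation): joint angles nearest the present ones, or None.
- optics.snapshot(name): name is "scene" or "top" or "wrist"; returns a dict with "frame" (420x560x3 uint8, red, green, blue), "fx", "fy", "cx", "cy" (pixels), "rvec" (rotation vector, rad) and "tvec" (3), from world to camera coordinates, as OpenCV has them; the wrist camera has in their place "mount" (4x4, takes a point from camera to tool coordinates, whose origin is the TCP and whose axes are the flange's). Camera axes: x right, y down, z forward; pixel columns grow to the right and rows downward; lengths in m; the calibration is good to about 2 mm. A picture is of the moment at which its call begins: read the wrist's pose just before it. There is no depth.
A pose or a line that the arm cannot do raises env.Unreachable and nothing moves.
- close_job(): hands the job in; it is judged then, once.
Readings, each from a call of its own:
- env.current_clock(): time.
- env.current_q(): joint angles.
- env.current_joint_vel(): joint speeds.
- env.current_tau(): joint torques, N m.
- env.current_tool_pos(): TCP position.
- env.current_tool_rot(): TCP orientation.
- env.current_ft_force(): force on the tool from outside, world axes, zero at the start.
- env.current_moment(): the same for the moment, N m.
- env.current_gripper_width(): finger opening in m.
- env.current_grip_force(): force on a finger pad.
Only numpy, scipy, OpenCV 4.12 (cv2) and the standard library are available. Lean on these libraries where they do the work, as an engineer would, in place of code of your own. Each camera call takes 0.05 s, during which the arm holds its last target. There are 200 camera calls.

### The job

First press the green plunger of the white screw presenter all the way down to its stop and let it spring back up, so that the next screw is served. Then draw the red power screwdriver out of its slanted cradle, turn it upright with the bit straight down, and finish while still holding it there: the tip of the bit directly over the brass screw, about 5 cm above it, still, and touching nothing but the gripper. Leave the other things on the bench where they are.

Things in the scene. Friction and masses are not known exactly. Their poses are not given: they have to be found in the camera images.
- driver: Red power screwdriver, 185 mm, ~0.3 kg. Origin at the tip of the bit; z runs up the tool to its rear end. Along z: steel bit 6.4 mm across to 34 mm, black chuck and barrel (28.6 mm across) to 95, steel collar 40 mm across to 101, red square grip to 181, black end cap to 185. It starts in the cradle, leaning about 40 degrees from vertical, rear end up and to the cradle's -x, its y axis level.
- driver_grip (a point): Point on the screwdriver's axis 150 mm above the bit tip, a good place for the TCP. The red grip here is 32 x 32 mm square, flat sides facing the tool's x and y; its axes are the screwdriver's. Take it from the rear end, fingers pointing along the tool's -z (or up to 30 degrees more steeply down) and closing on its y faces; pull along its +z.
- cradle: Fixed cradle: aluminium base 130 x 100 x 12 mm with two side plates 92 mm high and a slanted black tube. Origin at the centre of its underside, z up.
- cradle_mouth (a point): Centre of the mouth of the cradle's tube, 105 mm above the bench, where the collar rests. Axes are the cradle's. The tube leans 38 degrees from vertical, its mouth facing up and to -x; 50 mm deep, 30 mm bore, 38 mm outside, open below. The bit reaches 95 mm along the slant below the mouth: the tool is free, its tip above the mouth, after about 110 mm of pull.
- feeder: Fixed screw presenter: white box 130 (x) x 100 (y) x 60 mm, a low blue cover at its +x end 74 mm high. Origin at the centre of its underside, z up.
- screw (a point): Top of the brass screw head (9 mm across) in the dark block at the -x end of the presenter, 69 mm above the bench, 46 mm to -x of the presenter's centre; the plunger is 66 mm to +x of the screw. Axes are the presenter's.
- plunger_top (a point): Centre of the top face of the green round plunger head, 28 mm across, on top of the presenter; 100 mm above the bench when up, 88 mm when pressed to its stop.
- plunger (a joint): Travel of the plunger in m: 0 up, 0.012 at its stop (straight down). Spring: about 2 N to start it, 5 N at the stop; it springs back when let go.
- board_tray: Red tray 120 x 110 x 14 mm holding a green circuit board with a black block (top at 40 mm). Origin at the centre of its underside. Leave alone.
- parts_bin: Open blue bin 120 x 100 x 50 mm. Origin at the centre of its underside. Leave alone.
- bench_driver: Ordinary hand screwdriver with a green handle, lying on the bench along its x axis. Leave alone.
- jar: Small white jar with a blue cap, 48 mm across, 55 mm high. Origin at the centre of its underside. Leave alone.
Not all that is in view belongs to the job. Leave any brown look-alike of the feeder alone.

How it is judged:
On the way, in this order (a step that is already met when the one before it is completed fails the run):
1. the plunger is pressed to its stop (value of joint plunger above 0.0105 m), for 0.1 s.
2. the plunger has sprung back up (value of joint plunger below 0.002 m), for 0.1 s.
3. the screwdriver is drawn out: its bit tip is above the cradle's mouth (z of driver in the frame of cradle_mouth above 0.005 m), for 0.1 s.
At the end, for the whole second after the job is handed in: The gripper holds the screwdriver upright, bit down (within 10 degrees), its bit tip within 15 mm sideways of the screw and 25 to 80 mm above it, at rest, with the plunger back up (angle between driver's own z axis and vertical below 0.17 rad and horizontal distance between driver and screw below 0.015 m and z of driver in the frame of screw between 0.025 and 0.08 m and contact force between the fingers and driver above 1 N and linear speed of driver below 0.03 m/s and angular speed of driver below 0.2 rad/s and value of joint plunger below 0.002 m and contact force between driver and feeder below 0.3 N and contact force between driver and cradle below 0.3 N and contact force between driver and board_tray below 0.3 N and contact force between driver and jar below 0.3 N and contact force between driver and parts_bin below 0.3 N and contact force between driver and bench_driver below 0.3 N); the arm keeps its last pose, push and grip.
It fails at once if the board tray was moved by more than 3 cm (distance of board_tray from where it was at the start of the episode above 0.03 m).
It fails at once if the parts bin was moved by more than 3 cm (distance of parts_bin from where it was at the start of the episode above 0.03 m).
It fails at once if the bench driver was moved by more than 3 cm (distance of bench_driver from where it was at the start of the episode above 0.03 m).
It fails at once if the jar was moved by more than 3 cm (distance of jar from where it was at the start of the episode above 0.03 m).
It also fails if it takes over 58 s, if anything falls off the work surface, if the arm or the gripper's body presses on something with over 40 N, if the wrist force passes 120 N, or if a joint passes its speed limit or range.

## Working session

There is one attempt and no reset: what is moved stays moved. The work goes in short steps, each a Python script; the robot and the scene stay as the last script left them, time stands still between calls to the robot, and variables do not carry over. Pictures are saved under pics/ and viewed, at most 10 in all, crops included, and the job is handed in when it is done.

```bash
mkdir -p pics; ls; python3 - <<'E'
from station import env, optics
import cv2, numpy as np, pickle
d={}
for n in ("scene","top"):
    s=optics.snapshot(n); d[n]=s
    cv2.imwrite(f"pics/{n}.png",cv2.cvtColor(s["frame"],cv2.COLOR_RGB2BGR))
    R=cv2.Rodrigues(np.array(s["rvec"]))[0]; print(n,s["fx"],s["cx"],s["cy"],-R.T@np.array(s["tvec"]).ravel(),R[2])
pickle.dump(d,open("snap.pkl","wb"))
print(env.current_clock(),env.current_tool_rot())
E
```

```text
pics
scene 507.30987381382135 265.7029924816597 210.4142762351092 [1.13645346 0.82283372 1.38105341] [-0.32111454 -0.52462072 -0.78845327]
top 415.75424531295766 276.6125278979746 212.298775031457 [ 0.40357805 -0.01358694  1.13629298] [ 0.20448322  0.03643771 -0.97819165]
0.1 [-6.80160523e-04  9.90158449e-01  1.39949137e-01 -1.52546220e-04]
```

View pics/scene.png

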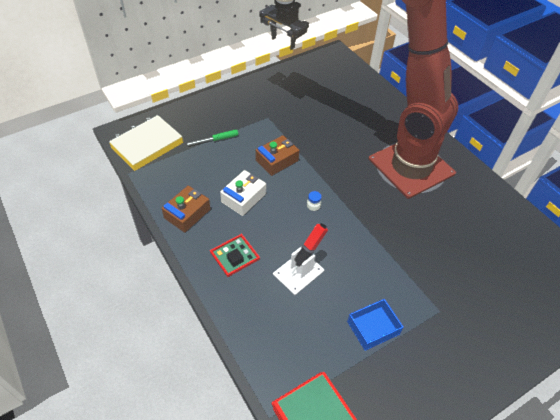

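View pics/top.png

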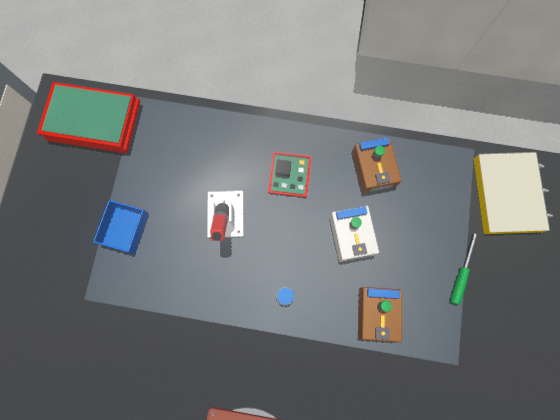

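The top view shows three candidates: white box at (355,235), brown boxes at (377,165) and (381,315). The white one fits "white screw presenter"; the brown ones are the look-alikes. Next I'll confirm it in an enlarged crop and measure.

```bash
cat > h.py <<'E'
import cv2, numpy as np
from scipy.spatial.transform import Rotation as Rn
def cam(s, pose=None):
    "camera centre, rotation camera->world"
    if "rvec" in s:
        R=cv2.Rodrigues(np.array(s["rvec"],float))[0]; return -R.T@np.array(s["tvec"],float).ravel(), R.T
    T=pose@np.array(s["mount"]); return T[:3,3],T[:3,:3]
def ray(s,uv,pose=None):
    c,R=cam(s,pose); d=R@np.array([(uv[0]-s["cx"])/s["fx"],(uv[1]-s["cy"])/s["fy"],1]); return c,d/np.linalg.norm(d)
def onz(s,uv,z,pose=None):
    c,d=ray(s,uv,pose); return c+d*(z-c[2])/d[2]
def tri(r1,r2):
    (c1,d1),(c2,d2)=r1,r2
    t=np.linalg.lstsq(np.c_[d1,-d2],c2-c1,rcond=None)[0]; a=c1+t[0]*d1;b=c2+t[1]*d2
    return (a+b)/2, np.linalg.norm(a-b)
def proj(s,p,pose=None):
    c,R=cam(s,pose); q=R.T@(np.asarray(p)-c); return np.array([s["fx"]*q[0]/q[2]+s["cx"],s["fy"]*q[1]/q[2]+s["cy"]])
def mask(s,color,roi):
    h=cv2.cvtColor(s["frame"],cv2.COLOR_RGB2HSV).astype(int); H,S,V=h[...,0],h[...,1],h[...,2]
    m={"red":((H<8)|(H>172))&(S>150)&(V>70),"green":(H>45)&(H<90)&(S>120)&(V>50),"blue":(H>100)&(H<125)&(S>140)&(V>70),
       "yellow":(H>15)&(H<35)&(S>120)&(V>90),"white":(S<45)&(V>150)}[color]
    o=np.zeros(m.shape,np.uint8); x0,y0,x1,y1=roi; o[y0:y1,x0:x1]=m[y0:y1,x0:x1]*255
    n,l,st,ce=cv2.connectedComponentsWithStats(o)
    k=1+np.argmax(st[1:,4]); return (l==k), ce[k], st[k,4]
def line(m):
    p=np.argwhere(m)[:,::-1].astype(np.float32); vx,vy,x,y=cv2.fitLine(p,cv2.DIST_L2,0,.01,.01).ravel(); return np.array([x,y]),np.array([vx,vy])
E
python3 - <<'E'
from h import *; import pickle
d=pickle.load(open("snap.pkl","rb")); T,S=d["top"],d["scene"]
for c,rt,rs in (("green",(335,210,375,250),(225,175,255,200)),("blue",(330,200,375,222),(215,180,250,215))):
    a=mask(T,c,rt);b=mask(S,c,rs); print(c,a[1:],b[1:],tri(ray(T,a[1]),ray(S,b[1])), onz(T,a[1],.1 if c=="green" else .074)); 
a=mask(T,"red",(200,190,240,245));b=mask(S,"red",(295,215,335,260))
la,lb=line(a[0]),line(b[0]); print(a[2],b[2],la,lb)
n=[np.cross(ray(s,l[0])[1],ray(s,l[0]+20*l[1])[1]) for s,l in((T,la),(S,lb))]
u=np.cross(*n);u/=np.linalg.norm(u);u*=np.sign(u[2])
P=np.linalg.lstsq(np.array(n+[u]),[n[0]@cam(T)[0],n[1]@cam(S)[0],0],rcond=None)[0]
for z in(.105,.15,.2):print(z,P+u*(z-P[2])/u[2])
print("axis",u,"lean",np.degrees(np.arccos(u[2])),"c tri",tri(ray(T,a[1]),ray(S,b[1])))
w=[cv2.resize(cv2.cvtColor(s["frame"],cv2.COLOR_RGB2BGR)[y:y+75,x:x+100],(800,600),interpolation=2)[:, :] for s,x,y in((T,305,195),(S,260,215))]
cv2.imwrite("pics/crop.png",np.vstack([cv2.resize(q,(400,300)) for q in w]))
E
```

```text
green (array([355.92857143, 222.        ]), np.int32(70)) (array([238.67647059, 183.41176471]), np.int32(34)) (array([ 0.63067384, -0.1787369 ,  0.09307736]), np.float64(0.0006378669229452821)) [ 0.62893094 -0.17741334  0.1       ]
blue (array([351.92105263, 212.19473684]), np.int32(190)) (array([232.77358491, 193.79245283]), np.int32(106)) (array([ 0.66031138, -0.16884596,  0.06717419]), np.float64(5.664733007632735e-05)) [ 0.65869335 -0.16787487  0.074     ]
94 306 (array([217.12766, 229.39362], dtype=float32), array([0.7567251 , 0.65373325], dtype=float32)) (array([315.04575, 236.78432], dtype=float32), array([ 0.5639603 , -0.82580185], dtype=float32))
0.105 [0.53360225 0.13601878 0.105     ]
0.15 [0.54248368 0.15384828 0.15      ]
0.2 [0.55235193 0.17365882 0.2       ]
axis [0.1804746  0.36230348 0.91442064] lean 23.876416245374262 c tri (array([0.54981449, 0.15724584, 0.13423778]), np.float64(0.008156689916201349))
```

View pics/crop.png

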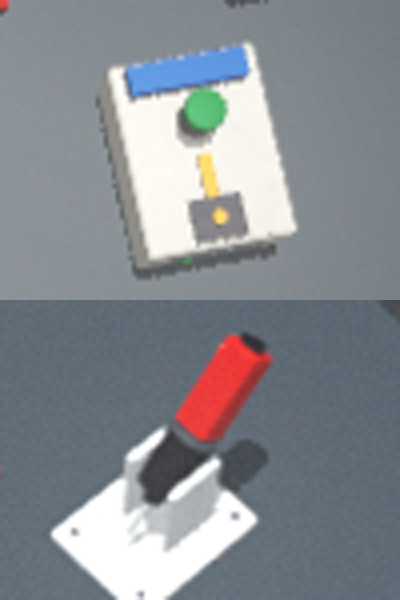

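The crop confirms it: white presenter with blue cover, green plunger at about (356,222) and brass screw at about (360,249) in the top image. The driver leans toward the robot. Next are wrist views of both.

```bash
cat >> h.py <<'E'
def tpose(env):
    T=np.eye(4);q=env.current_tool_rot();T[:3,:3]=Rn.from_quat([q[1],q[2],q[3],q[0]]).as_matrix();T[:3,3]=env.current_tool_pos();return T
def quat(x,z):
    "wxyz from tool x-hint and z axis"
    z=np.array(z,float);z/=np.linalg.norm(z);x=np.array(x,float);x-=z*(x@z);x/=np.linalg.norm(x)
    q=Rn.from_matrix(np.c_[x,np.cross(z,x),z]).as_quat();return np.array([q[3],q[0],q[1],q[2]])
E
python3 - <<'E'
from h import *; import pickle
from station import env,ik,optics
np.set_printoptions(precision=4,suppress=True)
q0=env.current_q();T0=tpose(env);print(T0)
out={}
s=optics.snapshot("wrist");print(s["mount"],s["fx"],s["cx"],s["cy"])
for n,p in (("wf",[.56,-.16,.36]),("wc",[.5,.14,.38])):
    done=False
    for x in ([1,0,0],[-1,0,0]):
        o=quat(x,[0,0,-1]); j=ik(p,o); print(n,x,j)
        if j is not None and not done:
            env.move_ptp(p,o);done=True
            T=tpose(env);s=optics.snapshot("wrist");out[n]=(s,T);cv2.imwrite(f"pics/{n}.png",cv2.cvtColor(s["frame"],cv2.COLOR_RGB2BGR))
pickle.dump(out,open("w.pkl","wb"));print(env.current_clock())
E
python3 -c "
import cv2,numpy as np
cv2.imwrite('pics/both.png',cv2.resize(np.hstack([cv2.imread('pics/wf.png'),cv2.imread('pics/wc.png')]),(800,300)))"
```

```text
[[ 0.9608  0.2771 -0.0005  0.18  ]
 [ 0.2771 -0.9608  0.0013 -0.6242]
 [-0.0001 -0.0014 -1.      0.2405]
 [ 0.      0.      0.      1.    ]]
[[-0.0003 -0.9709 -0.2393  0.0642]
 [ 1.     -0.0006  0.0011  0.0014]
 [-0.0012 -0.2393  0.9709 -0.1446]
 [ 0.      0.      0.      1.    ]] 316.9094757110381 284.1525137963434 208.08237926141894
wf [1, 0, 0] [ 0.5456  0.1875 -0.406   1.4199  0.0737  1.5491 -1.4265]
wf [-1, 0, 0] [ 0.5456  0.1875 -0.406   1.4199  0.0737  1.5491 -1.4265]
wc [1, 0, 0] [ 0.2621  0.0678 -0.6516  1.5148  0.0411  1.5728 -1.9592]
wc [-1, 0, 0] [ 0.2621  0.0678 -0.6516  1.5148  0.0411  1.5728 -1.9592]
3.6167
```

View pics/both.png

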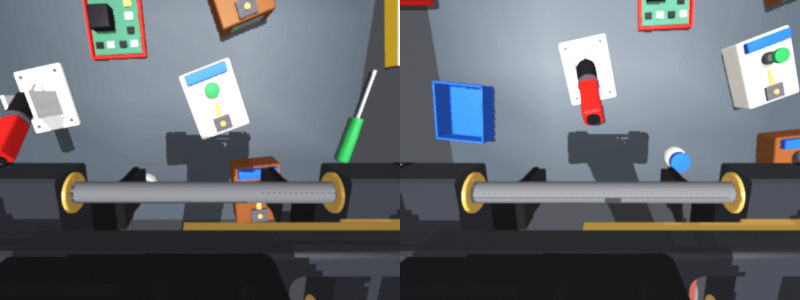

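Left (wf): plunger at about (297,126) and screw at about (309,168) in full pixels. Right (wc): cradle base around (262,95) with the red grip at about (268,140). Now I'll compute positions.

```bash
python3 - <<'E'
from h import *; import pickle
np.set_printoptions(precision=4,suppress=True)
d=pickle.load(open("snap.pkl","rb"));w=pickle.load(open("w.pkl","rb"));T,S=d["top"],d["scene"]
V={"top":(T,None),"scene":(S,None),"wf":w["wf"],"wc":w["wc"]}
def mk(n,c,roi):
    m,ce,a=mask(V[n][0],c,roi);print(n,c,ce,a);return m,ce
g=mk("wf","green",(270,100,330,150));y=mk("wf","yellow",(295,157,325,180));yt=mk("top","yellow",(353,244,368,255))
P=onz(V["wf"][0],g[1],.1,V["wf"][1]);K=onz(V["wf"][0],y[1],.069,V["wf"][1]);print("plunger",P,"screw",K,np.linalg.norm((P-K)[:2]),"screw top",onz(T,yt[1],.069))
# driver axis
import h
def red(s,roi):
    q=cv2.cvtColor(s["frame"],cv2.COLOR_RGB2HSV).astype(int);m=((q[...,0]<8)|(q[...,0]>172))&(q[...,1]>130)&(q[...,2]>35)
    o=np.zeros(m.shape,np.uint8);o[roi[1]:roi[3],roi[0]:roi[2]]=m[roi[1]:roi[3],roi[0]:roi[2]]
    o=cv2.morphologyEx(o,cv2.MORPH_CLOSE,np.ones((3,3)));n,l,st,ce=cv2.connectedComponentsWithStats(o);k=1+np.argmax(st[1:,4]);return l==k
N=[];b=[]
for n,roi in(("top",(200,190,240,245)),("scene",(295,215,335,260)),("wc",(240,90,310,185))):
    s,p=V[n];m=red(s,roi);l=line(m);r=cv2.minAreaRect(np.argwhere(m)[:,::-1].astype(np.float32));print(n,m.sum(),l,r)
    nn=np.cross(ray(s,l[0],p)[1],ray(s,l[0]+20*l[1],p)[1]);nn/=np.linalg.norm(nn);N.append(nn);b.append(nn@cam(s,p)[0])
for idx in((0,1),(1,2),(0,1,2)):
    A=np.array([N[i] for i in idx]);u=np.linalg.svd(A)[2][2];u*=np.sign(u[2]);Q=np.linalg.lstsq(A,[b[i] for i in idx],rcond=None)[0]
    print(idx,"axis",u,"lean",np.degrees(np.arccos(u[2])),"at .105",Q+u*(.105-Q[2])/u[2],"yaw",np.degrees(np.arctan2(-u[1],-u[0])))
# cradle base
for n,roi in(("wc",(215,35,310,160)),("wf",(10,70,120,200)),("top",(200,185,250,245)),("scene",(270,240,330,300))):
    s,p=V[n];q=cv2.cvtColor(s["frame"],cv2.COLOR_RGB2HSV).astype(int);m=np.zeros(q.shape[:2],np.uint8);x0,y0,x1,y1=roi
    m[y0:y1,x0:x1]=((q[...,1]<60)&(q[...,2]>150))[y0:y1,x0:x1]
    pts=np.argwhere(m)[:,::-1];X=np.array([onz(s,c,.012,p)[:2] for c in pts],np.float32);print(n,len(pts),cv2.minAreaRect(X*1000))
E
```

```text
wf green [296.6442 125.9904] 312Traceback (most recent call last):
  File "<stdin>", line 7, in <module>
  File "<stdin>", line 6, in mk
  File "h.py", line 24, in mask
    k=1+np.argmax(st[1:,4]); return (l==k), ce[k], st[k,4]
        ~~~~~~~~~^^^^^^^^^^
    return _wrapfunc(a, 'argmax', axis=axis, out=out, **kwds)
    return bound(*args, **kwds)
ValueError: attempt to get argmax of an empty sequence
```

```bash
sed -i 's/(H>15)&(H<35)&(S>120)&(V>90)/(H>8)\&(H<35)\&(S>70)\&(V>90)/' h.py; cat > m.py <<'E'
from h import *; import pickle
np.set_printoptions(precision=4,suppress=True)
d=pickle.load(open("snap.pkl","rb"));w=pickle.load(open("w.pkl","rb"));T,S=d["top"],d["scene"]
V={"top":(T,None),"scene":(S,None),"wf":w["wf"],"wc":w["wc"]}
def mk(n,c,roi):
    m,ce,a=mask(V[n][0],c,roi);print(n,c,ce,a);return m,ce
g=mk("wf","green",(270,100,330,150));y=mk("wf","yellow",(298,160,325,180));yt=mk("top","yellow",(353,245,368,255))
P=onz(V["wf"][0],g[1],.1,V["wf"][1]);K=onz(V["wf"][0],y[1],.069,V["wf"][1]);print("plunger",P,"screw",K,np.linalg.norm((P-K)[:2]),"screw top",onz(T,yt[1],.069))
def red(s,roi):
    q=cv2.cvtColor(s["frame"],cv2.COLOR_RGB2HSV).astype(int);m=((q[...,0]<8)|(q[...,0]>172))&(q[...,1]>130)&(q[...,2]>35)
    o=np.zeros(m.shape,np.uint8);o[roi[1]:roi[3],roi[0]:roi[2]]=m[roi[1]:roi[3],roi[0]:roi[2]]
    o=cv2.morphologyEx(o,cv2.MORPH_CLOSE,np.ones((3,3)));n,l,st,ce=cv2.connectedComponentsWithStats(o);k=1+np.argmax(st[1:,4]);return l==k
N=[];b=[]
for n,roi in(("top",(200,190,240,245)),("scene",(295,215,335,260)),("wc",(240,90,310,185))):
    s,p=V[n];m=red(s,roi);l=line(m);r=cv2.minAreaRect(np.argwhere(m)[:,::-1].astype(np.float32));print(n,m.sum(),l,r)
    nn=np.cross(ray(s,l[0],p)[1],ray(s,l[0]+20*l[1],p)[1]);nn/=np.linalg.norm(nn);N.append(nn);b.append(nn@cam(s,p)[0])
for idx in((0,1),(1,2),(0,1,2)):
    A=np.array([N[i] for i in idx]);u=np.linalg.svd(A)[2][2];u*=np.sign(u[2]);Q=np.linalg.lstsq(A,[b[i] for i in idx],rcond=None)[0]
    print(idx,"axis",u,"lean",np.degrees(np.arccos(u[2])),"at .105",Q+u*(.105-Q[2])/u[2],"yaw",np.degrees(np.arctan2(-u[1],-u[0])))
for n,roi in(("wc",(215,35,310,160)),("wf",(10,70,120,200)),("top",(200,185,250,245)),("scene",(270,240,330,300))):
    s,p=V[n];q=cv2.cvtColor(s["frame"],cv2.COLOR_RGB2HSV).astype(int);m=np.zeros(q.shape[:2],np.uint8);x0,y0,x1,y1=roi
    m[y0:y1,x0:x1]=((q[...,1]<60)&(q[...,2]>150))[y0:y1,x0:x1]
    pts=np.argwhere(m)[:,::-1];X=np.array([onz(s,c,.012,p)[:2] for c in pts],np.float32);print(n,len(pts),cv2.minAreaRect(X*1000))
E
python3 m.py
```

```text
wf green [296.6442 125.9904] 312
wf yellow [312.0364 172.4364] 55
top yellow [359.6154 248.6154] 13
plunger [ 0.629  -0.1788  0.1   ] screw [ 0.5674 -0.2016  0.069 ] 0.06569816072601967 screw top [ 0.568  -0.2006  0.069 ]
top 230 (array([218.0478, 225.    ], dtype=float32), array([ 0.0928, -0.9957], dtype=float32)) ((217.39077758789062, 226.96617126464844), (12.536224365234375, 24.62868881225586), 3.1798300743103027)
scene 320 (array([315.1125, 236.6719], dtype=float32), array([ 0.5679, -0.8231], dtype=float32)) ((314.889892578125, 236.70556640625), (12.46363353729248, 26.935869216918945), 34.508522033691406)
wc 1519 (array([266.4674, 139.6063], dtype=float32), array([0.164 , 0.9865], dtype=float32)) ((266.0920104980469, 142.25601196289062), (63.504337310791016, 29.426658630371094), 79.69515228271484)
(0, 1) axis [-0.7334 -0.1803  0.6554] lean 49.04882076655275 at .105 [0.5973 0.1686 0.105 ] yaw 13.812490737422983
(1, 2) axis [-0.6966 -0.1477  0.7021] lean 45.40562404964982 at .105 [0.5891 0.1644 0.105 ] yaw 11.967211357512284
(0, 1, 2) axis [-0.7237 -0.1672  0.6696] lean 47.964560876688616 at .105 [0.5949 0.167  0.105 ] yaw 13.00959169760165
wc 9776 ((610.5584106445312, 171.22955322265625), (150.73883056640625, 180.55661010742188), 89.83723449707031)
wf 6122 ((615.1533203125, 156.35879516601562), (137.57518005371094, 203.9770050048828), 14.61560344696045)
top 2217 ((609.5512084960938, 170.43414306640625), (168.40890502929688, 137.42709350585938), 10.40690803527832)
scene 1142 ((609.2301635742188, 163.49099731445312), (150.17745971679688, 117.41044616699219), 11.00221061706543)
```

```bash
python3 - <<'E'
from h import *
from station import env,optics
o=quat([.94,.34,0],[0,0,-1]); p=np.array([.629,-.179,.16])
env.grip(0.0,10); env.move_ptp(p,o); print(env.current_tool_pos(),env.current_gripper_width())
f0=np.array(env.current_ft_force())
env.servo_line([p[0],p[1],.124],max_speed=.06)
z=.122
while z>.098:
    env.servo_line([p[0],p[1],z],max_speed=.04); f=np.array(env.current_ft_force())-f0
    print(round(z,4),round(env.current_tool_pos()[2],4),f.round(1))
    if f[2]>9: break
    z-=.0015
env.sleep(.25)
env.servo_line([p[0],p[1],.2],max_speed=.15);env.sleep(.2);env.grip(.087)
print(env.current_clock())
E
```

```text
[ 0.629679   -0.17753147  0.16102552] 0.00032717341670074286
0.122 0.1222 [-0.5 -1.   0.9]
0.1205 0.1204 [ 0.8 -1.4  1.3]
0.119 0.1192 [-0.9 -1.2  2.1]
0.1175 0.1176 [ 0.6 -2.2  3.2]
0.116 0.116 [ 0.  -2.4  2. ]
0.1145 0.1145 [ 0.  -1.   3.9]
0.113 0.113 [ 0.8 -0.2  3.9]
0.1115 0.1115 [ 0.4 -1.   4.6]
0.11 0.11 [ 0.2 -1.2  4.9]
0.1085 0.1085 [ 1.  -1.5  6.3]
0.107 0.1072 [ 0.7 -1.4  6. ]
0.1055 0.1071 [-4.  -0.6 15.8]
13.15
```

Plunger bottomed at TCP z≈0.107 with the force jumping to 16 N, then was released. Now a look at the driver along its axis.

```bash
python3 - <<'E'
from h import *; import pickle
from station import env,optics,ik
np.set_printoptions(precision=4,suppress=True)
w=pickle.load(open("w.pkl","rb"));S=pickle.load(open("snap.pkl","rb"))["scene"]
s,T=w["wc"]; c,e=tri(ray(s,(266.3,141),T),ray(S,(315,236.7)));print("red centre",c,e)
yaw=np.radians(12);h=np.array([np.cos(yaw),np.sin(yaw),0]);L=np.radians(39)
u=-h*np.sin(L)+np.array([0,0,np.cos(L)])
p=c+u*.13; o=quat(h,-u); print(p,ik(p,o))
env.move_ptp(p,o);env.sleep(.2);T=tpose(env);s=optics.snapshot("wrist");print(T,env.current_clock())
pickle.dump((s,T),open("wd.pkl","wb"));cv2.imwrite("pics/wd.png",cv2.cvtColor(s["frame"],cv2.COLOR_RGB2BGR))
S2=optics.snapshot("scene");pickle.dump(S2,open("s2.pkl","wb"))
a,b=env.current_tool_pos(),c;print(proj(s,c,T),proj(s,c-u*.3,T))
E
```

```text
red centre [0.5535 0.1567 0.1377] 0.0022156195214005376
[0.4735 0.1397 0.2387] NoneTraceback (most recent call last):
  File "<stdin>", line 9, in <module>
station.Unreachable: the arm cannot take that pose within its joint ranges
```

```bash
python3 - <<'E'
from h import *
from station import env,ik
np.set_printoptions(precision=2,suppress=True)
c=np.array([.5535,.1567,.1377]);yaw=np.radians(12);h=np.array([np.cos(yaw),np.sin(yaw),0]);L=np.radians(38.5)
u=-h*np.sin(L)+np.array([0,0,np.cos(L)])
for sgn in(1,-1):
  for t in(39,33,27,21,15,9):
    a=np.radians(t);z=h*np.sin(a)-np.array([0,0,np.cos(a)])
    print(sgn,t,[(lambda j:None if j is None else j)(ik(c+u*k,quat(sgn*h,z))) if k==.009 else ik(c+u*k,quat(sgn*h,z)) is not None for k in(.009,.05,.09,.12,.15)])
K=np.array([.5675,-.201,.27])
print(env.current_q(),ik(K,quat(h,[0,0,-1])),ik(K,quat([1,0,0],[0,0,-1])))
E
```

```text
1 39 [array([ 0.76, -0.11, -1.12,  2.3 ,  0.08,  0.22, -1.83]), True, True, False, False]
1 33 [array([ 0.54, -0.05, -0.93,  2.22,  0.17,  0.39, -1.9 ]), True, True, True, False]
1 27 [array([ 0.43,  0.01, -0.83,  2.14,  0.18,  0.54, -1.89]), True, True, True, True]
1 21 [array([ 0.37,  0.07, -0.78,  2.06,  0.19,  0.68, -1.88]), True, True, True, True]
1 15 [array([ 0.29,  0.13, -0.71,  1.97,  0.19,  0.82, -1.88]), True, True, True, True]
1 9 [array([ 0.23,  0.2 , -0.66,  1.89,  0.19,  0.95, -1.87]), True, True, True, True]
-1 39 [array([ 0.12, -0.08, -0.53,  2.32,  0.41,  0.25,  0.99]), True, True, False, False]
-1 33 [array([ 0.24, -0.05, -0.64,  2.23,  0.21,  0.39,  1.2 ]), True, True, True, False]
-1 27 [array([ 0.41,  0.01, -0.81,  2.14,  0.18,  0.54,  1.25]), True, True, True, True]
-1 21 [array([ 0.52,  0.09, -0.94,  2.05,  0.22,  0.68,  1.23]), True, True, True, True]
-1 15 [array([ 0.55,  0.19, -1.  ,  1.96,  0.29,  0.84,  1.19]), True, True, True, True]
-1 9 [array([ 0.54,  0.29, -1.03,  1.88,  0.34,  0.98,  1.16]), True, True, True, True]
[ 0.53  0.4  -0.43  1.49  0.17  1.29 -1.13] [ 0.6   0.25 -0.41  1.53  0.1   1.38 -1.17] [ 0.58  0.25 -0.37  1.53  0.09  1.38 -1.38]
```

```bash
python3 - <<'E'
from h import *; import pickle
from station import env,optics,ik
np.set_printoptions(precision=4,suppress=True)
c=np.array([.5535,.1567,.1377])
yaw=np.radians(12);h=np.array([np.cos(yaw),np.sin(yaw),0]);L=np.radians(38.5);a=np.radians(28)
u=-h*np.sin(L)+np.array([0,0,np.cos(L)])
z=h*np.sin(a)-np.array([0,0,np.cos(a)])
env.move_ptp(c+u*.13,quat(h,z));env.sleep(.2);T=tpose(env);s=optics.snapshot("wrist");print(T,env.current_q(),env.current_clock())
pickle.dump((s,T),open("wd.pkl","wb"));f=cv2.cvtColor(s["frame"],cv2.COLOR_RGB2BGR);cv2.imwrite("pics/wd_raw.png",f)
for k in(-.041,0,.043): print(proj(s,c+u*k,T))
cv2.imwrite("pics/wd.png",cv2.resize(f,(800,600),interpolation=2))
E
```

```text
[[ 0.8638  0.2075  0.4591  0.4749]
 [ 0.1828 -0.9782  0.0981  0.1396]
 [ 0.4695 -0.0009 -0.8829  0.2397]
 [ 0.      0.      0.      1.    ]] [ 0.4972 -0.3765 -0.744   2.1762 -0.3202  0.7726 -1.4596] 14.7417
[282.0213 165.9318]
[281.7642 179.6894]
[281.4071 198.8045]
```

View pics/wd.png

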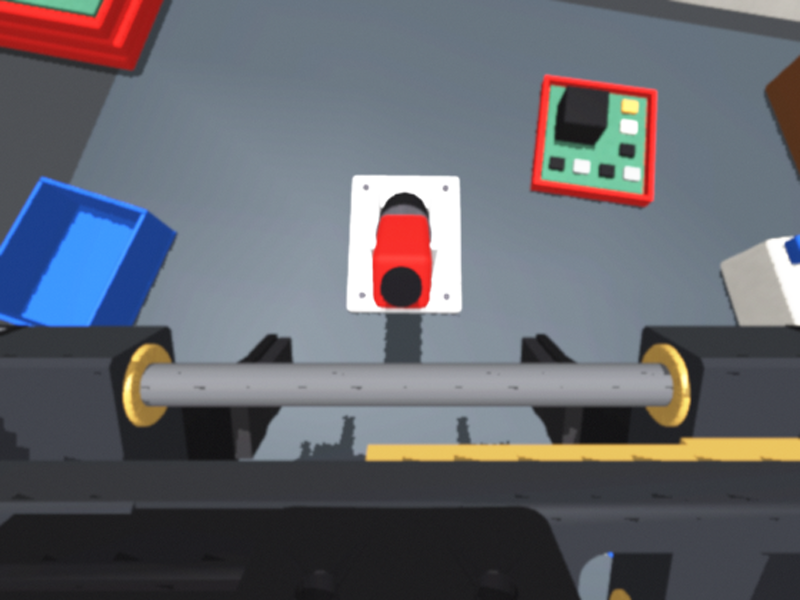

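The view shows the driver centred: cap at (401,287), cradle base square to the gripper, and its holes at (366,188), (445,188), (447,296) and (362,295). I'll refine with these.

```bash
python3 - <<'E'
from h import *; import pickle
np.set_printoptions(precision=4,suppress=True)
s,T=pickle.load(open("wd.pkl","rb"));S=pickle.load(open("snap.pkl","rb"))["scene"];w=pickle.load(open("w.pkl","rb"))
H=np.array([onz(s,np.array(p)*.7,.012,T) for p in((366,188),(445,188),(447,296),(362,295))])
print(H,"centre",H.mean(0));d=(H[0]+H[1]-H[2]-H[3])/2;print("yaw",np.degrees(np.arctan2(d[1],d[0])),np.linalg.norm(d),np.linalg.norm(H[0]-H[1]))
q=S["frame"][218:234,312:332].astype(int); m=(q.max(2)<60); y,x=np.nonzero(m);cap=(x.mean()+312,y.mean()+218);print("scene cap",cap,m.sum())
cw=np.array([401,287])*.7
for cc in (cap,(322.5,226)): print("rear",tri(ray(s,cw,T),ray(S,cc)))
c=np.array([.5535,.1567,.1377]);yaw=np.radians(12);h=np.array([np.cos(yaw),np.sin(yaw),0]);L=np.radians(38.5)
u=-h*np.sin(L)+np.array([0,0,np.cos(L)]);print("pred rear",c+.043*u,"mouth",c-.046*u,"rear by z: mouth .105+.09*cos",.105+.09*np.cos(L), "ray at that z",onz(s,cw,.175,T))
E
```

```text
[[0.6556 0.2144 0.012 ]
 [0.671  0.142  0.012 ]
 [0.5687 0.1208 0.012 ]
 [0.5541 0.1942 0.012 ]] centre [0.6124 0.1679 0.012 ]
yaw 11.477435279459327 0.10395323884411482 0.07399743288104849
scene cap (np.float64(322.7142857142857), np.float64(225.0)) 7
rear (array([0.5261, 0.151 , 0.1708]), np.float64(0.0009720248529905248))
rear (array([0.527 , 0.1514, 0.167 ]), np.float64(0.0005427073620343049))
pred rear [0.5273 0.1511 0.1714] mouth [0.5815 0.1627 0.1017] rear by z: mouth .105+.09*cos 0.17543473411671723 ray at that z [0.5246 0.1511 0.175 ]
```

```bash
cat >> h.py <<'E'
yaw=np.radians(11.5);h=np.array([np.cos(yaw),np.sin(yaw),0]);L=np.radians(38.5);a=np.radians(28)
u=-h*np.sin(L)+np.array([0,0,np.cos(L)]);zg=h*np.sin(a)-np.array([0,0,np.cos(a)])
G=np.array([.5246,.1511,.175])-.035*u
E
python3 - <<'E'
from h import *
from station import env,optics
np.set_printoptions(precision=3,suppress=True)
o=quat(h,zg); f0=np.array(env.current_ft_force())
env.servo_line(G+u*.07,o,.12);print(env.current_q())
env.servo_line(G,o,.06);env.sleep(.1);print(env.current_tool_pos()-G,np.array(env.current_ft_force())-f0,env.current_q())
env.grip(0.02,45);env.sleep(.2);print(env.current_gripper_width(),env.current_grip_force(),np.array(env.current_ft_force())-f0,env.current_clock())
s=optics.snapshot("scene");f=cv2.cvtColor(s["frame"],cv2.COLOR_RGB2BGR)
cv2.imwrite("pics/g.png",cv2.resize(f[180:300,240:400],(800,600),interpolation=2))
E
```

```text
[ 0.571 -0.255 -0.869  2.174 -0.221  0.656 -1.557]
[0. 0. 0.] [ 0.599 -0.748 -1.038] [ 0.696 -0.003 -1.085  2.15   0.174  0.518 -1.89 ]
0.03181295411678409 44.85866300936323 [ 1.289  4.807 -2.51 ] 17.85
```

View pics/g.png

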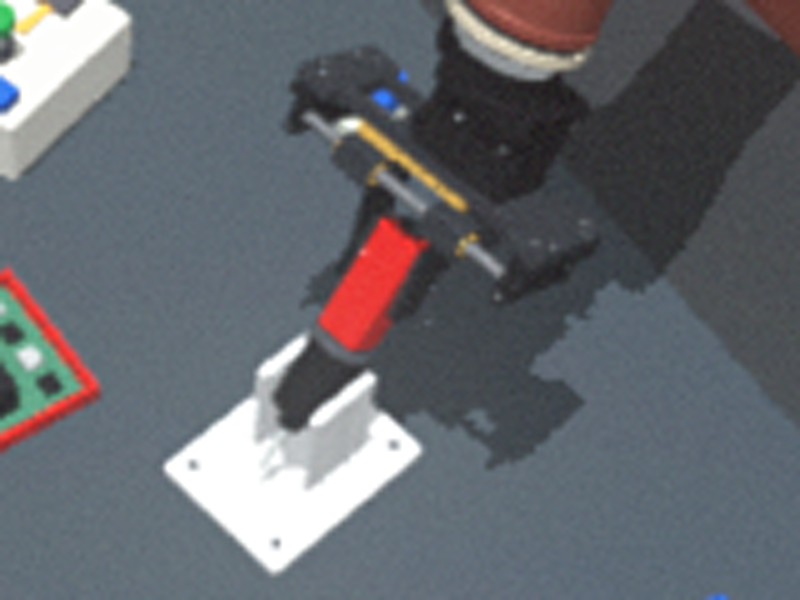

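Grip is good (31.8 mm, 45 N). Pull.

```bash
python3 - <<'E'
from h import *
from station import env,optics,ik
np.set_printoptions(precision=3,suppress=True)
f0=np.array(env.current_ft_force());o=quat(h,zg)
L=np.radians(38);u=-h*np.sin(L)+np.array([0,0,np.cos(L)])
for k in(.02,.05,.09,.122):
    try: env.servo_line(G+u*k,o,.06)
    except env.Unreachable: print("unreach",k);break
    print(k,np.array(env.current_ft_force())-f0,env.current_gripper_width(),env.current_q())
p=env.current_tool_pos();
up=np.array([p[0],p[1],p[2]+.06])
try: env.servo_line(up,o,.08)
except env.Unreachable: print("no lift")
env.sleep(.2);print(env.current_tool_pos(),env.current_clock(),env.current_grip_force())
K=np.array([.5675,-.201,.069])
b=np.radians(10.3)
for ya in(0,11.5,20,-20,-40):
    y=np.radians(ya);hh=np.array([np.cos(y),np.sin(y),0]);z=-hh*np.sin(b)-np.array([0,0,np.cos(b)])
    print(ya,ik(K+[0,0,.2+.02],quat(hh,z)),ik([.5,.05,.33],quat(hh,z)))
s=optics.snapshot("scene");f=cv2.cvtColor(s["frame"],cv2.COLOR_RGB2BGR)
cv2.imwrite("pics/p.png",cv2.resize(f[150:300,220:420],(800,600),interpolation=2))
E
```

```text
0.02 [-3.422 -1.293  1.719] 0.03175513083435108 [ 0.703 -0.091 -1.059  2.158  0.002  0.546 -1.744]
0.05 [-0.276 -5.732 -0.62 ] 0.03159456591020695 [ 0.654 -0.202 -0.965  2.168 -0.173  0.609 -1.595]
0.09 [-1.47  -5.099 -1.313] 0.03172517220182149 [ 0.576 -0.318 -0.844  2.174 -0.292  0.707 -1.495]
0.122 [-0.454 -5.623 -2.119] 0.03155492402502443 [ 0.429 -0.372 -0.698  2.175 -0.276  0.779 -1.513]
[0.472 0.141 0.303] 21.6333 44.89911725744605
0 [ 0.289  0.344 -0.063  1.364  0.062  1.609 -1.347] [ 0.341  0.175 -0.582  1.519  0.053  1.651 -1.814]
11.5 [ 0.217  0.332  0.008  1.381  0.071  1.592 -1.15 ] [ 0.264  0.167 -0.517  1.521  0.073  1.654 -1.625]
20 [ 0.195  0.321  0.02   1.396  0.089  1.577 -1.013] [ 0.207  0.159 -0.468  1.527  0.087  1.652 -1.485]
-20 [ 0.41   0.358 -0.184  1.35   0.043  1.618 -1.69 ] [ 0.474  0.177 -0.69   1.527  0.016  1.63  -2.137]
-40 [ 0.529  0.36  -0.301  1.355  0.025  1.603 -2.032] [ 0.571  0.158 -0.75   1.551 -0.03   1.59  -2.446]
```

View pics/p.png

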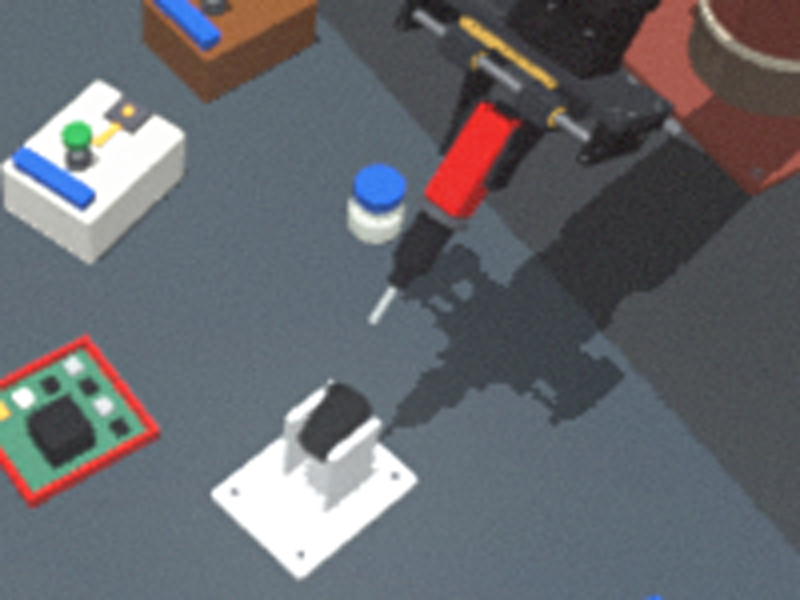

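Driver is out and free. Turn upright, go over the screw high, and measure the tip.

```bash
python3 - <<'E'
from h import *; import pickle
from station import env,optics,ik
np.set_printoptions(precision=4,suppress=True)
b=np.radians(10.3);o=quat([1,0,0],[-np.sin(b),0,-np.cos(b)])
env.move_ptp([.5,.05,.36],o)
K=np.array([.5675,-.201,.069]); p=K+[0,0,.15+.07]
env.servo_line(p,o,.15);env.sleep(.5)
print(env.current_tool_pos()-p,env.current_clock(),env.current_grip_force(),env.current_gripper_width())
d={n:optics.snapshot(n) for n in("scene","top","wrist")};T=tpose(env);pickle.dump((d,T),open("f.pkl","wb"))
out=[]
for n in("scene","top"):
    f=cv2.cvtColor(d[n]["frame"],cv2.COLOR_RGB2BGR);t=proj(d[n],p-[0,0,.1]);x,y=int(t[0])-25,int(t[1])-37;print(n,x,y,t,proj(d[n],p-[0,0,.15]),proj(d[n],K))
    out.append(cv2.resize(f[y:y+75,x:x+50],(400,600),interpolation=2))
cv2.imwrite("pics/f.png",np.hstack(out))
E
```

```text
[-0. -0.  0.] 24.925 44.89909144118428 0.03172405697340564
scene 226 115 [251.3287 152.3281] [251.5554 162.8577] [251.8557 176.804 ]
top 344 205 [369.8847 242.478 ] [365.3705 245.3131] [359.7433 248.8472]
```

View pics/f.png

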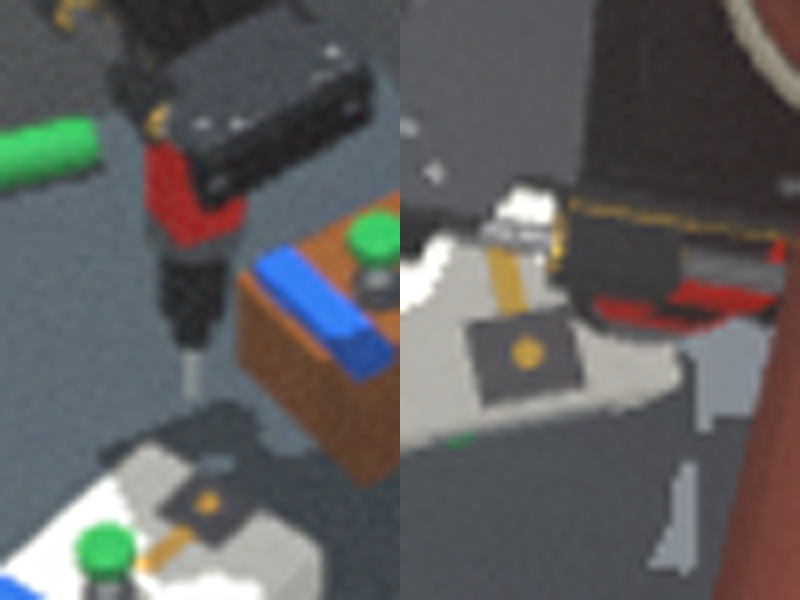

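Scene view: bit tip at (192,398) in the crop, i.e. (250.0,164.8) full, against a predicted (251.6,162.9). Top view hides the tip, so I'll use the wrist picture.

```bash
python3 - <<'E'
from h import *; import pickle
d,T=pickle.load(open("f.pkl","rb"));s=d["wrist"];p=T[:3,3]
print(proj(s,p-[0,0,.15],T),proj(s,p-[0,0,.116],T),proj(s,p-[0,0,.05],T),proj(s,[.5675,-.201,.069],T))
f=cv2.cvtColor(s["frame"],cv2.COLOR_RGB2BGR);cv2.imwrite("pics/fw.png",cv2.resize(f[120:270,184:384],(800,600),interpolation=2))
E
```

```text
[282.17055605 171.98390617] [281.97376193 184.54336486] [281.41860877 219.97340337] [282.42352997 152.99090387]
```

View pics/fw.png

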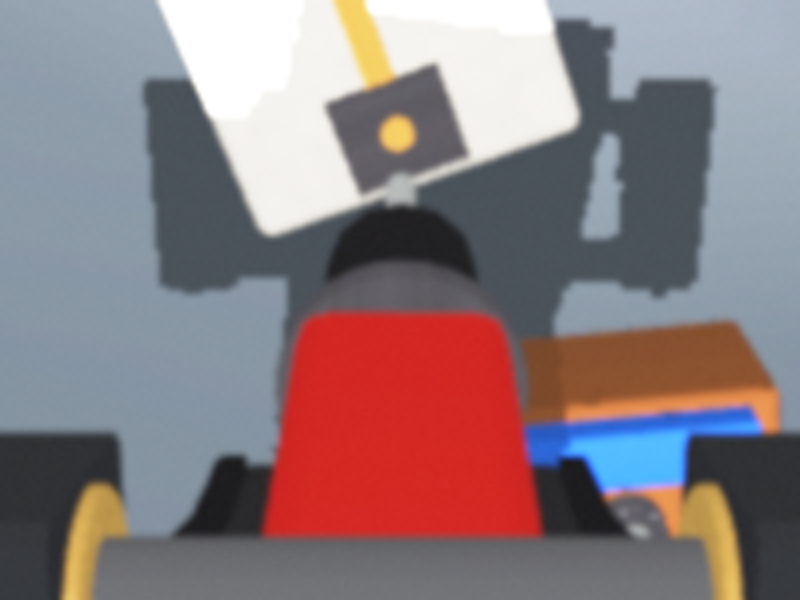

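Wrist view: screw at (283.3,153.3) as predicted; bit tip at about (401,181), i.e. (284.3,165.3), versus a predicted (282.2,172.0). Triangulate and get the tilt.

```bash
python3 - <<'E'
from h import *; import pickle
d,T=pickle.load(open("f.pkl","rb"));s=d["wrist"];p=T[:3,3];S=d["scene"]
np.set_printoptions(precision=4,suppress=True)
tip,e=tri(ray(s,(284.3,165.3),T),ray(S,(250,164.6)));print("tip",tip,e,"screw",tri(ray(s,(283.25,153.25),T),ray(S,(226+208/8,115+502/8))))
v=p-tip;print(v,np.linalg.norm(v),"tilt deg x,y",np.degrees(v[:2]/.15), "wrist ray at r=.15 z", onz(s,(284.3,165.3),p[2]-.149,T))
E
```

```text
tip [ 0.572  -0.2031  0.1313] 0.0008483554803949369 screw (array([ 0.566 , -0.202 ,  0.0625]), np.float64(0.0008731038163474677))
[-0.0045  0.0021  0.1577] 0.1577796671386471 tilt deg x,y [-1.7332  0.7844] wrist ray at r=.15 z [ 0.5741 -0.203   0.14  ]
```

Tip is about 6 mm forward, tilted about 2.4°. Correct with a small rotation and lower to about 5 cm.

```bash
python3 - <<'E'
from h import *; import pickle
from station import env,optics
np.set_printoptions(precision=4,suppress=True)
b=np.radians(12.6);o=quat([1,0,0],[-np.sin(b),0,-np.cos(b)])
K=np.array([.5675,-.2005,.069]); p=K+[0,0,.15+.052]
env.servo_line(p,o,.03);env.sleep(1)
T=tpose(env);s=optics.snapshot("wrist");print(env.current_clock(),env.current_grip_force(),np.abs(env.current_joint_vel()).max(),T[:3,3]-p)
f=s["frame"][120:200,254:314];g=cv2.cvtColor(f,cv2.COLOR_RGB2BGR)
print("predicted tip",proj(s,p-[0,0,.15],T),"screw",proj(s,[.5675,-.201,.069],T))
cv2.imwrite("pics/end.png",cv2.resize(g,(600,800)[:1]+(600,),interpolation=2) if 0 else cv2.resize(g[:60],(600,600),interpolation=2))
E
```

```text
26.875 44.89894645521417 0.002047679077037678 [ 0.  0. -0.]
predicted tip [282.1653 165.7079] screw [282.8654 149.7798]
```

View pics/end.png

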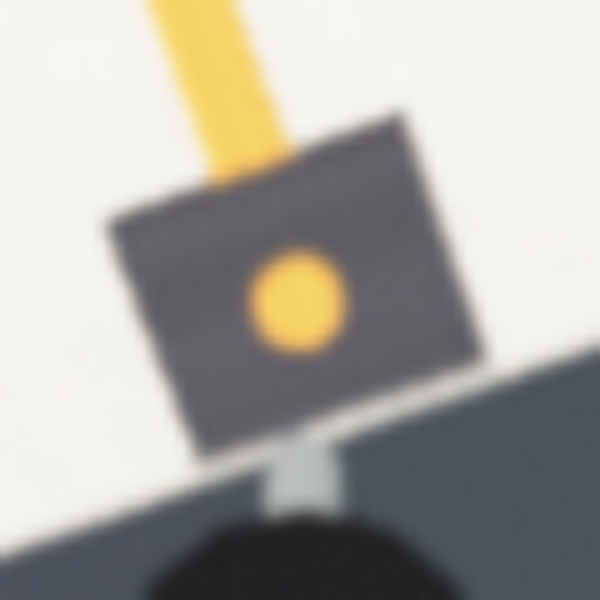

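The bit tip is at (284.2,166.2), within about 2 mm of the predicted point over the screw at (283.8,150.2), and the arm is still. Handing in.

```bash
python3 -c "
from station import close_job
print(close_job())"
```

```text
the job is handed in; nothing more can be done
None
```

I handed the job in at about 27 s: the plunger was pressed to its stop and released, and the driver is held upright and still, its tip about 5 cm above the screw and within about 2 mm sideways by camera; no verdict was returned.

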